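# Candle the brown egg

### The arm

A 7-joint arm with a two-finger parallel gripper is mounted at the origin on a cart in front of the work surface, level with it; the furniture and walls round the work are solid. World frame = base frame: x ahead of the robot, y to its left, z up, the work surface at z = 0. Lengths are in mm, angles in rad, forces in N, time in s.
With the tool pointing down it reaches from about 425 to 875 mm from the base axis. Payload 4.7 kg.
Tool frame: the origin (TCP) lies at the centre of the arm's flange, where the gripper is bolted on; the fingertips stand 182 mm ahead of it and the grasp point (between the pads) lies 164 mm ahead of it (r.tcp_to_grasp is the distance from the TCP to the grasp point, in mm); z points along the fingers, y is the line along which they close (so a half turn about z gives the same grasp; the last joint's range is limited). The gripper opens to 87 mm and grips with 3 to 60 N. Pads are 19 mm wide; open, the fingers measure 117 mm over their backs; the gripper's body (75 mm by 190 mm) begins 51 mm behind the grasp point.
Start: joints at [-1.138, 0.321, -0.07, 1.45, 0.023, 1.371, -0.057], TCP at [264.347, 593.824, 404.787] pointing down, gripper open.
Joint ranges: [-2.86, 2.86], [-0.3, 2.09], [-1.38, 1.24], [0.06, 2.45], [-1.56, 4.7], [0.09, 2.05], [-2.69, 2.69]. Speed limits (rad/s): [2.57, 2.57, 3.14, 3.14, 3.14, 3.14, 3.14].

### API

Orientations are given as a rotation vector (axis times angle).
In Python, from cell import r gives the robot as it stands.
- The arm moves only by the tool step_arm, never from a script. Its argument "targets" is one flat list of numbers, 6 for each row, row after row: the shift along the tool's x, y, z in m, then the turn, a rotation vector about the tool's x, y, z in rad. In form: [dx, dy, dz, ax, ay, az, dx, dy, dz, ax, ay, az, ...]. A call has 1 to 20 rows; each row is the pose to reach, as a shift and turn from the pose commanded when the call began, along the tool's axes at that moment; what a row does not reach only later rows make up. A row lasts 1/12 s, in which the tool goes at most 41.7 mm and 7.16 degrees, less where a joint would pass 70% of its speed; a pose out of reach is approached as far as the arm can. A call with a gripper value outside its range is refused whole. "jaw" is the opening, from 0 (shut) to 1 (fully open), set as the call begins (left out, the last holds). The fingers move at their own pace and stop on an object; the grip force is fixed at half the most. Time passes only in rows, so rows that repeat a pose let the fingers close. It gives the time, the measured TCP pose, the force, the opening and the grip force at its end, in the units of the state.
- r.get_state(): the state, without advancing time (a new reading comes with each control period).
- r.camera(name): name is "scene" or "top" or "wrist"; returns the picture (420x560x3 uint8, red, green, blue); there is no depth.
- r.camera_model(name): a dict with "fx", "fy", "cx", "cy" (pixels), "camera_from_world" (4x4, takes a point from world to camera coordinates); the wrist camera has in their place "mount" (4x4, takes a point from camera to tool coordinates, whose origin is the TCP and whose axes are the flange's). Camera axes: x right, y up, looking along -z (the intrinsics and any distortion apply to the point x, -y, -z); pixel columns grow to the right and rows downward; lengths in mm; the calibration is good to about 2 mm. A picture is of the moment at which its call begins: read the wrist's pose just before it. camera_model takes no time and is no camera call.
- r.finish_job(): hands the job in; it is judged then, once.
The state is a dict: "t": time; "qpos": joint angles; "joint_velocities": joint speeds; "tau": joint torques, N m; "tcp_pos": TCP position; "tool_rot": TCP orientation; "force": force on the tool from outside, world axes, zero at the start; "moment": the same for the moment, N m; "gripper_width": finger opening in mm; "grip_force": force on a finger pad.
Only numpy, scipy, OpenCV 4.12 (cv2) and the standard library are available. Lean on these libraries where they do the work, as an engineer would, in place of code of your own. Each camera call takes 0.05 s, during which the arm holds its last target. There are 200 camera calls.

### The job

Check the brown egg on the candling lamp: press the red power key, let it come up, then press the yellow bright key (brown shells need the stronger light), and after that leave both keys alone. Then lift the brown egg out of the tray and hold it, blunt end first, squarely in the lamp's soft rubber cup, pressed in lightly so that the cup gives a few millimetres and no light leaks past, without forcing the cup to its stop. Finish like that, still holding the egg for the cook to look at, with the other eggs and things left where they are.

Things in the scene. Friction and masses are not known exactly. Their poses are not given: they have to be found in the camera images.
- brown_egg_mid (a point): The brown egg: rigid, 60 mm long, round in section with 45 mm greatest diameter, 50 to 80 g, lying on its side in one of the four places of the tray. The point is on its axis at the thickest section; its x axis runs along the egg towards the blunt end. The blunt tip is 26 mm from the point along +x, the pointed tip 34 mm along -x. It may be rolled about x: its y and z axes mean nothing.
- brown_egg_blunt (a point): The tip of the brown egg's blunt end.
- egg_tray_mid (a point): Fixed grey-blue ceramic egg tray, 158 mm (x) by 176 mm (y); the point is the centre of the top of its slab, 12 mm high. At x = +-39, y = +-44 mm are raised oval cups, rim 21 mm above the slab, in each an egg lying loosely along the tray's x axis, blunt end to +x, axis 48 mm above the worktop. A cup is 40 mm wide at the foot, 36 mm at the rim: fingers pass beside it.
- white_egg_1_mid (a point): An uncooked cream-white egg, same size and shape as the brown one, lying in the tray; the point is on its axis at the thickest section. It stays where it is.
- white_egg_2_mid (a point): An uncooked cream-white egg, same size and shape as the brown one, lying in the tray; the point is on its axis at the thickest section. It stays where it is.
- white_egg_3_mid (a point): An uncooked cream-white egg, same size and shape as the brown one, lying in the tray; the point is on its axis at the thickest section. It stays where it is.
- candler: Fixed white bench candling lamp; origin under the middle of its base, which is 180 mm along x, 170 mm along y and 25 mm high. Its lamp head (a cylinder 57 mm in diameter and 95 mm long behind the cup, on a short pedestal at y = +42 mm, its top 135 mm above the worktop) looks along -x and 30 degrees upwards. The two keys stand on a grey panel on its -y side.
- cup_rim (a point): Centre of the rim of the black rubber cup at the front of the lamp head, 118 mm above the worktop; its z axis points out of the cup along the lamp's optical axis (30 degrees above the horizontal), so that an egg held squarely has its blunt end pointing along -z. The cup is a round collar, 45 mm outside and about 36 mm inside diameter; a seated egg's blunt tip is about 11 mm inside the rim.
- cup_seat (a point): The point on the cup's axis 11 mm inside the rim where the blunt tip of a seated egg lies; it moves inward with the cup.
- candler_cup (a joint): How far the spring-mounted rubber cup is pushed in along the optical axis: 0 free, 0.008 m at its stop. It gives at 0.8 N and needs 4 N at the stop (0.4 N per mm); pressed in 2 to 6 mm is right.
- power_key_top (a point): Centre of the top of the red power key, a round spring key 24 mm in diameter facing up, about 48 mm above the worktop.
- power_key (a joint): Red power key: 0 up, 0.005 m fully down; needs 4 N fully down and springs back.
- bright_key_top (a point): Centre of the top of the yellow bright key, 48 mm from the red one along the lamp's +x axis, of the same kind and height.
- bright_key (a joint): Yellow bright key: 0 up, 0.005 m fully down; needs 4 N fully down and springs back.
- timer: Red and white kitchen timer, 64 mm wide, 45 mm high, standing on the worktop; origin under its centre. A bystander.
- marker_pen: White and green pen, 145 mm long, lying on the worktop; origin under its middle. A bystander.
- tea_mug: Cream mug with a green band, 90 mm high; origin under it. A bystander.
- sugar: Red tin with a white lid, 72 mm wide, 94 mm high; origin under it. A bystander.

How it is judged (in metres and radians):
On the way, in this order (a step that is already met when the one before it is completed fails the run):
1. the red power key is pressed down, the yellow one not (value of joint power_key above 0.003 m and value of joint bright_key below 0.001 m), for 0.05 s.
2. the red key has come up again (value of joint each of power_key, bright_key below 0.001 m), for 0.1 s.
3. the yellow bright key is pressed down, the red one not (value of joint bright_key above 0.003 m and value of joint power_key below 0.001 m), for 0.05 s.
4. the brown egg is lifted clear of the tray in the gripper (height (world z) of brown_egg_mid above 0.075 m and contact force between brown_egg and the fingers above 0.5 N and contact force between brown_egg and egg_tray below 0.05 N), for 0.2 s.
5. the brown egg's blunt end is seated in the lamp's cup (value of joint candler_cup between 0.001 and 0.0072 m and distance between brown_egg_blunt and cup_seat below 0.006 m and angle between the x axis of brown_egg_mid and the z axis of cup_rim, either way round below 0.25 rad), for 0.3 s.
At the end, for the whole second after the job is handed in: The brown egg is held still in the fingers, blunt tip within 6 mm of the seat point in the cup, axis within 0.25 rad of the lamp's, the cup pushed in 1 to 7.2 mm of its 8; both keys are up; white eggs, timer, pen, mug and sugar tin are within 20 mm of where they stood (all of step 2 and all of step 5 and contact force between brown_egg and the fingers above 0.5 N and height (world z) of brown_egg_mid above 0.1 m and linear speed of brown_egg below 0.02 m/s and contact force between brown_egg and egg_tray below 0.05 N and distance of each of white_egg_1_mid, white_egg_2_mid, white_egg_3_mid, timer, marker_pen, tea_mug, sugar from where it was at the start of the episode below 0.02 m); the arm keeps its last pose, push and grip.
It fails at once if the brown egg is pushed against the lamp with more than 15 N (contact force between brown_egg and candler above 15 N).
It fails at once if a key is pressed while the brown egg is out of its place (distance of brown_egg_mid from where it was at the start of the episode above 0.05 m and value of joint any of power_key, bright_key above 0.0025 m).
It fails at once if both keys are down together (value of joint each of power_key, bright_key above 0.0025 m).
It fails at once if another egg or a bystander is shoved away (distance of any of white_egg_1_mid, white_egg_2_mid, white_egg_3_mid, timer, marker_pen, tea_mug, sugar from where it was at the start of the episode above 0.03 m).
It also fails if it takes over 45 s, if anything falls off the work surface, if the arm or the gripper's body presses on something with over 40 N, if the wrist force passes 120 N, or if a joint passes its speed limit or range.

## Working session

There is one attempt and no reset: what is moved stays moved. The work goes in short steps, Python scripts to look and compute and a tool call to move; the robot and the scene stay as the last step left them, time stands still between calls to the robot, and variables do not carry over. Pictures are saved under pics/ and viewed, at most 12 in all, crops included, and the job is handed in when it is done.

Besides the shell and the picture viewer there is one more tool, called after "Call:" in YAML: its name, and indented under it one key for each argument. step_arm: Moves the arm, as the interface text tells. Its arguments: {"type":"object","properties":{"targets":{"type":"array"},"jaw":{"type":"number"}},"required":["targets"]}

```bash
ls; mkdir -p pics; python3 - <<'E'
from cell import r
import cv2,numpy as np
np.set_printoptions(precision=4,suppress=True)
s=r.get_state();print(s['t'],s['tcp_pos'],s['tool_rot'],s['gripper_width'])
for n in("scene","top"):
    cv2.imwrite(f"pics/{n}0.png",r.camera(n)[:,:,::-1])
for n in("scene","top","wrist"):
    m=r.camera_model(n);print(n,m)
E
```

```text
pics
0.0 [264.2755 593.6271 403.6753] [-0.6529 -3.0727  0.0029] 86.84398893291545
scene {'fx': 535.8879822692704, 'fy': 535.8879822692704, 'cx': 284.5030067250677, 'cy': 208.6071957982441, 'camera_from_world': array([[   0.6431,   -0.7658,   -0.0029, -347.5623],
       [   0.535 ,    0.4466,    0.7172, -419.0491],
       [  -0.5479,   -0.4628,    0.6969, -863.6242],
       [   0.    ,    0.    ,    0.    ,    1.    ]])}
top {'fx': 544.2419349632258, 'fy': 544.2419349632258, 'cx': 284.1836011569252, 'cy': 217.32600068453726, 'camera_from_world': array([[   -0.0151,    -0.9998,    -0.0124,    57.2256],
       [    0.9838,    -0.0171,     0.1786,  -568.939 ],
       [   -0.1788,    -0.0095,     0.9838, -1194.8583],
       [    0.    ,     0.    ,     0.    ,     1.    ]])}
wrist {'fx': 347.1517546536735, 'fy': 347.1517546536735, 'cx': 283.3185801913848, 'cy': 207.03839771954787, 'mount': array([[-0.0006,  0.9681,  0.2506, 68.6572],
       [ 1.    ,  0.0006, -0.    , -1.2136],
       [-0.0002,  0.2506, -0.9681, 20.1571],
       [ 0.    ,  0.    ,  0.    ,  1.    ]])}
```

View pics/top0.png

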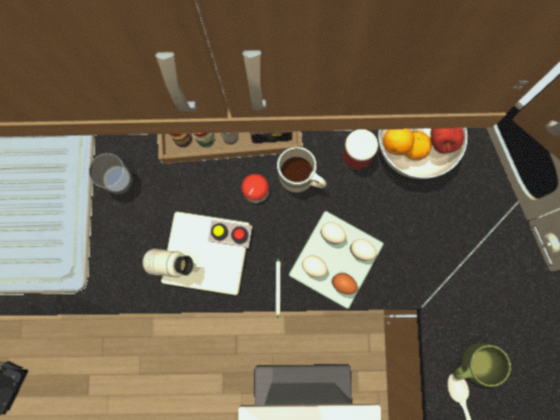

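View pics/scene0.png

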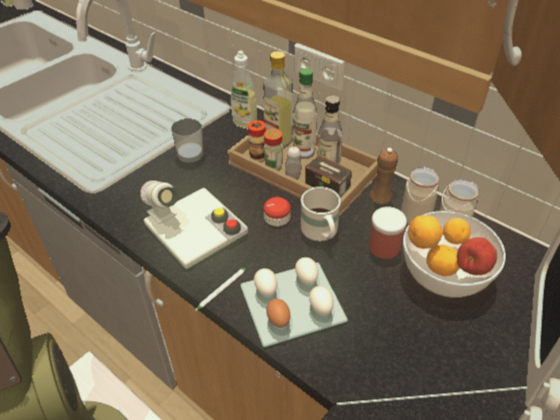

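The top view shows the keys at about (218,232) yellow and (239,235) red. The cup is near (183,265), facing image right, and the brown egg is at (345,283). The tray is tilted about 30°, and the pen lies at (278,288) between the tray and the lamp.

```bash
cat > h.py <<'E'
import numpy as np,cv2
from scipy.spatial.transform import Rotation as R
from cell import r
np.set_printoptions(precision=4,suppress=True)
def ray(n,uv,pose=None):
    m=r.camera_model(n)
    d=np.array([(uv[0]-m['cx'])/m['fx'],-(uv[1]-m['cy'])/m['fy'],-1])
    if n=='wrist':
        T=np.eye(4);T[:3,:3]=R.from_rotvec(pose[1]).as_matrix();T[:3,3]=pose[0];C=T@m['mount']
    else: C=np.linalg.inv(m['camera_from_world'])
    d=C[:3,:3]@d;return C[:3,3],d/np.linalg.norm(d)
def plane(n,uv,z,pose=None):
    o,d=ray(n,uv,pose);return o+d*(z-o[2])/d[2]
def cross(a,b):
    (o,d),(p,e)=a,b
    s=np.linalg.lstsq(np.c_[d,-e],p-o,rcond=None)[0]
    A,B=o+d*s[0],p+e*s[1];return (A+B)/2,np.linalg.norm(A-B)
def blobs(im,lo,hi,amin=60):
    h=cv2.cvtColor(im,cv2.COLOR_RGB2HSV);m=cv2.inRange(h,np.array(lo),np.array(hi))
    n,l,s,c=cv2.connectedComponentsWithStats(m)
    return [(s[i],c[i],(l==i)) for i in range(1,n) if s[i][4]>=amin]
def shot(n,f=None):
    s=r.get_state();im=r.camera(n)
    if f:cv2.imwrite('pics/'+f,im[:,:,::-1])
    return im,(np.array(s['tcp_pos']),np.array(s['tool_rot']))
def move(goal,R1):
    """tool-frame shift (m) and rotvec from the current pose to the grasp-point goal, R1"""
    s=r.get_state();R0=R.from_rotvec(s['tool_rot'])
    t=np.array(goal)-R1.apply([0,0,r.tcp_to_grasp])
    return R0.inv().apply(t-s['tcp_pos'])/1000,(R0.inv()*R1).as_rotvec()
E
python3 - <<'E'
from h import *
for n in('top','scene'):
    im=cv2.imread(f'pics/{n}0.png')[:,:,::-1]
    for nm,lo,hi,z in(('red',(0,190,110),(4,255,255),48),('yel',(24,160,130),(33,255,255),48),('brn',(5,120,60),(13,255,255),48),('wht',(15,10,200),(40,110,255),48)):
        for s,c,m in blobs(im,lo,hi,40):
            if s[4]<1500 and (n=='top' and 190<c[1]<300 and 140<c[0]<390 or n=='scene' and 170<c[1]<340 and 130<c[0]<340): 
                pts=np.argwhere(m)[:,::-1];w,v=np.linalg.eigh(np.cov((pts-c).T.astype(float)))
                print(n,nm,s,c,plane(n,c,z),'ax',v[:,1],2*w**.5)
for n,x,y in(('top',135,200),('scene',120,160)):
    im=cv2.imread(f'pics/{n}0.png')[y:y+110,x:x+133]
    cv2.imwrite(f'pics/{n}c.png',cv2.resize(im,None,fx=5,fy=5,interpolation=cv2.INTER_CUBIC))
E
```

```text
top red [234 229  10  10  73] [238.8493 233.7534] [534.0733 152.2441  48.    ] ax [0.4313 0.9022] [4.8302 4.9942]
top yel [213 225  11  11  95] [218.0632 230.2632] [542.9662 199.9006  48.    ] ax [-0.959   0.2834] [5.4089 5.6438]
top brn [333 273  24  21 372] [344.4059 283.3522] [417.5021 -84.8687  48.    ] ax [-0.8692 -0.4945] [ 9.2232 12.8933]
top wht [321 221  26  21 256] [333.4219 231.7344] [535.0571 -63.9121  48.    ] ax [-0.9005 -0.4349] [11.0424 15.2197]
top wht [223 222  27   8  67] [235.3881 224.4776] [555.7208 160.1868  48.    ] ax [-0.9957 -0.0929] [ 2.801  15.5411]
top wht [220 237  18   9  62] [228.1935 242.1129] [515.2101 176.5788  48.    ] ax [-0.9875 -0.1575] [3.6826 8.0534]
top wht [352 238  25  21 259] [363.7375 248.556 ] [ 495.2913 -131.4114   48.    ] ax [-0.8699 -0.4933] [11.0768 15.3705]
top wht [144 247  41  28 554] [159.731  260.7978] [475.0539 332.0772  48.    ] ax [-0.9951  0.0986] [12.5606 18.0485]
top wht [230 248  15  46  65] [239.5231 271.9385] [446.8762 150.7427  48.    ] ax [-0.2067  0.9784] [ 2.2504 28.4264]
top wht [301 255  27  21 281] [314.1886 265
[... 677 characters left out ...]
 209  20  19  40] [236.225 218.275] [552.2044 151.1627  48.    ] ax [-0.734  -0.6792] [ 0.924  15.7631]
scene wht [324 215  10  15  48] [329.8958 222.8542] [675.3472 -18.717   48.    ] ax [0.5252 0.851 ] [2.6049 9.1732]
scene wht [296 258  23  23 335] [307.2269 268.9075] [539.6098 -61.6627  48.    ] ax [-0.7541 -0.6568] [10.3121 13.1229]
scene wht [255 269  23  24 347] [265.8415 280.3804] [463.039  -16.2554  48.    ] ax [-0.7133 -0.7008] [11.136  12.7914]
scene wht [200 270  43  36 187] [221.0588 287.6791] [392.3304  39.8498  48.    ] ax [-0.7657  0.6432] [ 1.9752 31.3577]
scene wht [310 285  24  26 392] [321.7959 298.0918] [ 500.3589 -128.8018   48.    ] ax [0.5758 0.8176] [11.4515 14.0848]
```

View pics/topc.png

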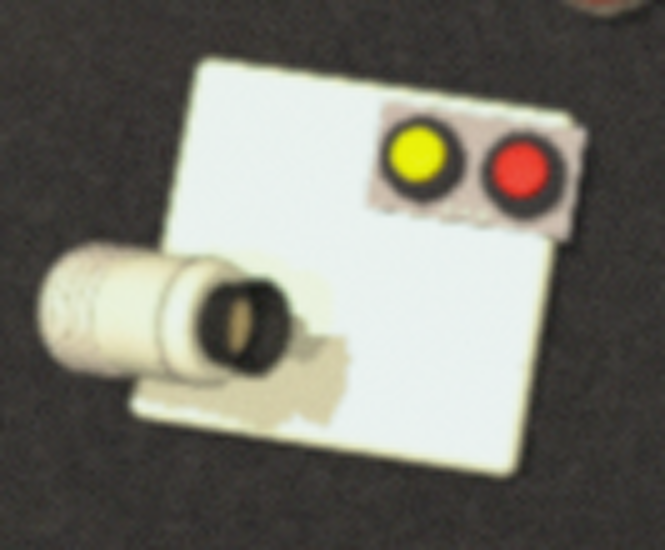

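View pics/scenec.png

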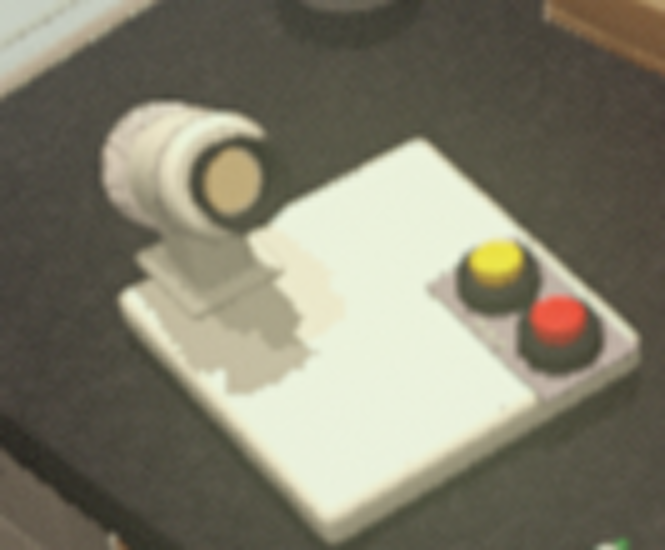

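In the crops, the cup mouth is at about (185,265) in top and (167,196) in scene. The keys agree with their 48 mm spacing. Next I compute the rim, the yaw, and the first move to above the red key.

```bash
python3 - <<'E'
from h import *
a=(135+250/5,200+325/5);b=(120+234/5,160+182/5)
print('rim top',plane('top',a,118),'scene',plane('scene',b,118),'x',cross(ray('top',a),ray('scene',b)))
C=[plane('top',(135+u/5,200+v/5),25)[:2] for u,v in((133,412),(515,475),(575,115),(205,58))]
for i in range(4): d=C[(i+1)%4]-C[i];print(C[i],np.linalg.norm(d),np.degrees(np.arctan2(d[1],d[0])))
print('base centre',np.mean(C,0))
th=np.radians(79.4);y=np.array([np.cos(th),np.sin(th),0]);z=np.array([0,0,-1.]);x=np.cross(y,z)
print(move([534,152,110],R.from_matrix(np.c_[x,y,z])))
E
```

```text
rim top [457.8713 260.8483 118.    ] scene [457.1134 260.0236 118.    ] x (array([457.9259, 261.1284, 116.78  ]), np.float64(0.15195755899236055))
[427.6512 332.0238] 178.41970446413424 -100.14037517090449
[396.2385 156.3912] 168.65290441621158 -9.580865317810192
[562.539  128.3207] 176.53880975403837 80.15468210621573
[592.7252 302.2596] 167.73590791399067 169.77890274050696
base centre [494.7885 229.7488]
(array([-0.426 , -0.2936,  0.1308]), array([-0.0018, -0.0002, -0.2337]))
```

Call:
step_arm:
  targets: [-0.426,-0.294,0,0,0,-0.234,-0.426,-0.294,0,0,0,-0.234,-0.426,-0.294,0,0,0,-0.234,-0.426,-0.294,0,0,0,-0.234,-0.426,-0.294,0,0,0,-0.234,-0.426,-0.294,0,0,0,-0.234,-0.426,-0.294,0,0,0,-0.234,-0.426,-0.294,0,0,0,-0.234,-0.426,-0.294,0,0,0,-0.234,-0.426,-0.294,0,0,0,-0.234,-0.426,-0.294,0,0,0,-0.234,-0.426,-0.294,0,0,0,-0.234,-0.426,-0.294,0,0,0,-0.234,-0.426,-0.294,0,0,0,-0.234,-0.426,-0.294,0,0,0,-0.234,-0.426,-0.294,0.05,0,0,-0.234,-0.426,-0.294,0.09,0,0,-0.234,-0.426,-0.294,0.13,0,0,-0.234,-0.426,-0.294,0.13,0,0,-0.234]
  jaw: 0

```text
t: 1.68
tcp_pos: [529.7, 153.3, 267.3]
tool_rot: [-0.283, -3.116, 0.008]
force: [-1.2, -0.8, -0.6]
gripper_width: 0.5
grip_force: 0.0
```

```bash
python3 - <<'E'
from h import *
im,p=shot('wrist','w1.png');print(p)
for nm,lo,hi in(('red',(0,150,80),(5,255,255)),('yel',(24,130,110),(33,255,255))):
    for s,c,m in blobs(im,lo,hi,60): print(nm,s,c,plane('wrist',c,48,p))
s=r.get_state();R1=R.from_rotvec(s['tool_rot']);print(s['tcp_pos'],R1.as_matrix(),'tip',s['tcp_pos']+R1.apply([0,0,182]))
E
```

```text
(array([529.7096, 153.3207, 267.3036]), array([-0.2833, -3.1162,  0.008 ]))
red [271 226  32  16 346] [286.1676 233.1416] [525.9559 153.2847  48.    ]
[530.8914 153.355  269.8488] [[-0.9835  0.1807 -0.0101]
 [ 0.1807  0.9835 -0.0031]
 [ 0.0093 -0.0049 -0.9999]] tip [529.0582 152.7859  87.8589]
```

View pics/w1.png

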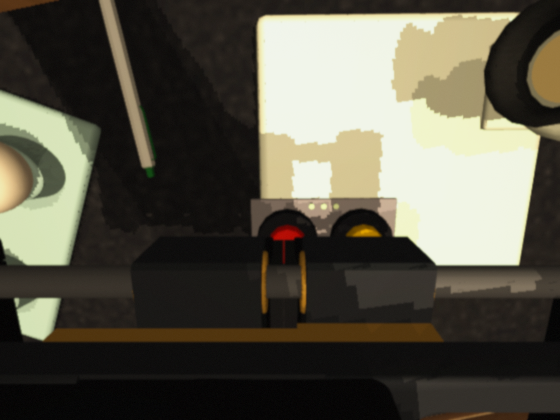

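The wrist view shows the red key at (286,233), directly under the closed fingertips, with the yellow key beside it at (364,232). I'll descend to just above red and settle.

Call:
step_arm:
  targets: [-0.003,0,0.015,0,0,0,-0.003,0,0.03,0,0,0,-0.003,0,0.036,0,0,0,-0.003,0,0.036,0,0,0,-0.003,0,0.036,0,0,0,-0.003,0,0.036,0,0,0]

```text
t: 2.23
tcp_pos: [537.6, 152.0, 240.6]
tool_rot: [0.289, 3.126, 0.002]
force: [0.9, -0.0, 0.6]
gripper_width: 0.5
grip_force: 0.0
```

Call:
step_arm:
  targets: [0.003,0,0.006,0,0,0,0.003,0,0.01,0,0,0,0.003,0,0.013,0,0,0,0.003,0,0.0135,0,0,0,0.003,0,0.0135,0,0,0]

```text
t: 2.65
tcp_pos: [534.0, 152.4, 225.5]
tool_rot: [0.29, 3.128, 0.001]
force: [-0.9, 0.6, 4.2]
gripper_width: 0.8
grip_force: 1.8
```

Call:
step_arm:
  targets: [0,0,0.001,0,0,0,0,0,0.001,0,0,0,0,0,0.001,0,0,0]

```text
t: 2.9
tcp_pos: [534.1, 152.4, 225.1]
tool_rot: [0.29, 3.128, 0.001]
force: [-1.0, 0.7, 6.9]
gripper_width: 0.3
grip_force: 3.5
```

Call:
step_arm:
  targets: [0,0,-0.02,0,0,0,0,0,-0.03,0,0,0,0,0.024,-0.03,0,0,0,0,0.048,-0.03,0,0,0,0,0.048,-0.03,0,0,0,0,0.048,-0.02,0,0,0,0,0.048,-0.012,0,0,0,0,0.048,-0.012,0,0,0]

```text
t: 3.57
tcp_pos: [541.8, 197.5, 233.5]
tool_rot: [-0.292, -3.124, 0.005]
force: [-0.4, -0.6, 0.2]
gripper_width: 0.3
grip_force: 0.0
```

Call:
step_arm:
  targets: [0,0,0.005,0,0,0,0,0,0.009,0,0,0,0,0,0.0115,0,0,0,0,0,0.012,0,0,0,0,0,0.012,0,0,0,0,0,0.012,0,0,0]

```text
t: 4.07
tcp_pos: [542.9, 198.0, 225.1]
tool_rot: [-0.291, -3.128, 0.002]
force: [-2.6, -2.8, 8.0]
gripper_width: 0.3
grip_force: 3.6
```

```bash
python3 - <<'E'
from h import *
s=r.get_state()
print(move([479,-95,150],R.from_rotvec(s['tool_rot'])))
E
```

```text
(array([ 0.0087, -0.2997, -0.0881]), array([0., 0., 0.]))
```

Call:
step_arm:
  targets: [0,0,-0.03,0,0,0,0,0,-0.07,0,0,0,0,0,-0.09,0,0,0,0.01,-0.3,-0.09,0,0,0,0.01,-0.3,-0.09,0,0,0,0.01,-0.3,-0.09,0,0,0,0.01,-0.3,-0.09,0,0,0,0.01,-0.3,-0.09,0,0,0,0.01,-0.3,-0.09,0,0,0,0.01,-0.3,-0.09,0,0,0,0.01,-0.3,-0.09,0,0,0,0.01,-0.3,-0.09,0,0,0,0.01,-0.3,-0.09,0,0,0,0.01,-0.3,-0.09,0,0,0]

```text
t: 5.23
tcp_pos: [478.2, -92.4, 314.2]
tool_rot: [0.287, 3.128, 0.001]
force: [0.3, -0.2, 0.5]
gripper_width: 0.7
grip_force: 0.0
```

```bash
python3 - <<'E'
from h import *
im,p=shot('wrist','w2.png');print(p)
for s,c,m in blobs(im,(3,90,25),(16,255,255),400):
    if s[4]>20000: continue
    pts=np.argwhere(m)[:,::-1].astype(float)
    P=np.array([plane('wrist',q,48,p)[:2] for q in pts[::5]]);k=P.mean(0)
    w,v=np.linalg.eigh(np.cov((P-k).T));a=v[:,1]*np.sign(v[1,1]);b=np.array([-a[1],a[0]])
    t=(P-k)@a;q=(P-k)@b
    print(s,c,'c',k,'ang',np.degrees(np.arctan2(a[1],a[0])),'len',np.ptp(t),np.ptp(q),'skew',np.mean(t**3)/np.mean(t**2)**1.5,[ (round(x),round(np.ptp(q[abs(t-x)<3]),1)) for x in np.linspace(t.min()+6,t.max()-6,7)],'midext',k+a*(t.max()+t.min())/2)
E
```

```text
(array([478.1885, -92.4432, 314.1951]), array([0.2871, 3.1282, 0.0012]))
[   47     0   159    92 10411] [121.0002  39.5523] c [ 343.2045 -175.6189] ang 80.77146502146849 len 97.04455800943899 55.08637626265794 skew 0.0875584245368305 [(-38, np.float64(53.0)), (-23, np.float64(53.5)), (-9, np.float64(51.0)), (5, np.float64(47.8)), (19, np.float64(46.0)), (33, np.float64(42.8)), (47, np.float64(14.1))] midext [ 343.9826 -170.8299]
[ 236   95   84   70 4495] [277.8808 128.7709] c [417.3767 -85.8811] ang 59.70869464356658 len 58.95115516502152 43.69441771398608 skew -0.020421564366582864 [(-24, np.float64(29.6)), (-16, np.float64(37.5)), (-8, np.float64(41.3)), (0, np.float64(43.3)), (7, np.float64(42.5)), (15, np.float64(39.8)), (23, np.float64(33.3))] midext [417.2064 -86.1726]Traceback (most recent call last):
  File "<stdin>", line 6, in <module>
  File "h.py", line 13, in plane
    o,d=ray(n,uv,pose);return o+d*(z-o[2])/d[2]
        ~~~^^^^^^^^^^^
  File "h.py", line 6, in ray
    m=r.camera_model(n)
ValueError: time passes only in moves, steps and waits
```

View pics/w2.png

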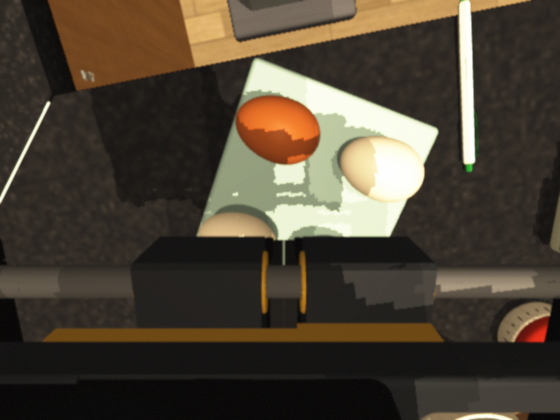

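The picture shows the brown egg at (278,129), with its wider end towards lower right, which is the lamp side. Its length measures 59 mm, so the mid is at about (420,-82.5) with the axis at 59°.

```bash
cat >> h.py <<'E'
def rot(yaw,pitch=0):
    """tool with x at yaw (deg, egg's blunt direction), tipped down by pitch"""
    x=np.array([np.cos(np.radians(yaw)),np.sin(np.radians(yaw)),0]);z=np.array([0,0,-1.]);y=np.cross(z,x)
    return R.from_rotvec(y*-np.radians(pitch))*R.from_matrix(np.c_[x,y,z])
E
python3 - <<'E'
from h import *
Q=rot(59.,30).as_matrix();print('tilted x',Q[:,0],'z',Q[:,2])
print(move([419.5,-83,130],rot(59.)))
E
```

```text
tilted x [ 0.446   0.7423 -0.5   ] z [-0.2575 -0.4286 -0.866 ]
(array([ 0.0595, -0.0017,  0.0207]), array([ 0.0004, -0.0005,  1.9298]))
```

Call:
step_arm:
  targets: [0.06,-0.002,0.02,0,0,1.93,0.06,-0.002,0.02,0,0,1.93,0.06,-0.002,0.02,0,0,1.93,0.06,-0.002,0.02,0,0,1.93,0.06,-0.002,0.02,0,0,1.93,0.06,-0.002,0.02,0,0,1.93,0.06,-0.002,0.02,0,0,1.93,0.06,-0.002,0.02,0,0,1.93,0.06,-0.002,0.02,0,0,1.93,0.06,-0.002,0.02,0,0,1.93,0.06,-0.002,0.02,0,0,1.93,0.06,-0.002,0.02,0,0,1.93,0.06,-0.002,0.02,0,0,1.93,0.06,-0.002,0.02,0,0,1.93,0.06,-0.002,0.02,0,0,1.93,0.06,-0.002,0.02,0,0,1.93,0.06,-0.002,0.02,0,0,1.93,0.06,-0.002,0.02,0,0,1.93,0.06,-0.002,0.02,0,0,1.93]
  jaw: 0.8

```text
t: 6.87
tcp_pos: [418.7, -84.1, 294.2]
tool_rot: [2.734, 1.547, -0.0]
force: [-0.4, 0.5, 0.2]
gripper_width: 69.6
grip_force: 0.0
```

```bash
python3 - <<'E'
from h import *
s=r.get_state();print(s['qpos'],s['tcp_pos'],s['gripper_width'])
print(R.from_rotvec(s['tool_rot']).as_matrix())
print(move([419.5,-83,48],rot(59.)))
shot('wrist','w3.png')
E
```

```text
[-0.2359 -0.0819  0.3596  2.1228  0.0324  1.0957 -0.433 ] [418.7189 -84.0521 294.223 ] 69.56320143187962
[[ 0.5147  0.8573 -0.    ]
 [ 0.8573 -0.5147 -0.    ]
 [-0.      0.     -1.    ]]
(array([0.0013, 0.0001, 0.0827]), array([0.    , 0.    , 0.0003]))
```

View pics/w3.png

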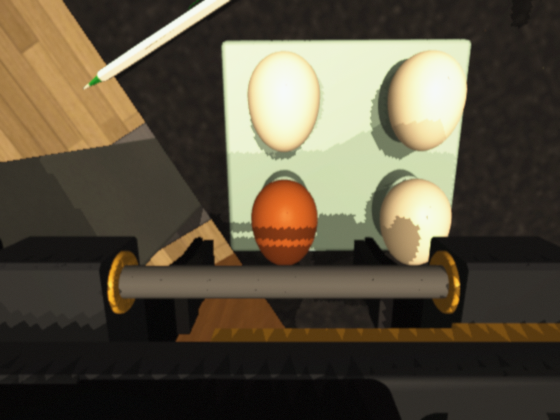

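The brown egg at (285,222) is centred between the open fingers and parallel to the tool. I'll double-check the blunt direction on the white egg at (284,100).

```bash
python3 - <<'E'
from h import *
p=(np.array([418.7,-84.1,294.2]),rot(59.).as_rotvec())
im=cv2.imread('pics/w3.png')[:,:,::-1]
for nm,lo,hi in(('brown',(3,90,25),(16,255,255)),('white',(8,40,120),(27,255,255))):
  for s,c,m in blobs(im,lo,hi,1500):
    if s[4]>9000 or not 200<c[0]<480 : continue
    ys,xs=np.nonzero(m)
    print(nm,s,c,[(y,int(np.ptp(xs[ys==y])),round((xs[ys==y].max()+xs[ys==y].min())/2)) for y in range(ys.min()+4,ys.max(),8)])
E
```

```text
brown [ 252  180   66   86 4533] [284.041 221.989] [(184, 34, 284), (192, 48, 284), (200, 58, 284), (208, 62, 284), (216, 64, 284), (224, 64, 284), (232, 60, 284), (240, 58, 284), (248, 49, 284), (256, 42, 284), (264, 21, 284)]
brown [ 175  298  113   45 2931] [230.201 317.521] [(302, 67, 234), (310, 76, 236), (318, 84, 237), (326, 93, 238), (334, 34, 195)]
white [ 247   51   73  102 2100] [281.7819 108.6157] [(55, 31, 284), (63, 50, 283), (71, 61, 284), (79, 67, 284), (87, 71, 284), (95, 72, 283), (103, 71, 284), (111, 69, 284), (119, 65, 284), (127, 59, 284), (135, 50, 283), (143, 37, 284), (151, 11, 284)]
white [ 390   50   77  101 2741] [415.6461 108.2959] [(54, 32, 431), (62, 15, 412), (70, 16, 406), (78, 17, 402), (86, 75, 428), (94, 76, 428), (102, 75, 428), (110, 73, 426), (118, 67, 426), (126, 59, 426), (134, 50, 425), (142, 37, 424)]
white [ 251  179   67   77 3650] [284.6542 215.1611] [(183, 25, 284), (191, 48, 284), (199, 58, 284), (207, 64, 284), (215, 66, 284), (223, 63, 284), (231, 35, 286), (239, 56, 285), (247, 32, 285)]
white [ 382  178   70   87 2956] [409.0535 219.5859] [(182, 30, 416), (190, 49, 416), (198, 60, 417), (206, 66, 417), (214, 68, 417), (222, 68, 417), (230, 63, 418), (238, 33, 404), (246, 29, 404), (254, 35, 412), (262, 22, 415)]
white [ 120  281  325   10 2361] [286.5629 285.3897] [(285, 324, 282)]
```

The thickest section lies 27/60 from the top end, so the blunt end points along tool +x, towards the lamp. I'll descend and grip.

Call:
step_arm:
  targets: [0.001,0,0.02,0,0,0,0.001,0,0.045,0,0,0,0.001,0,0.065,0,0,0,0.001,0,0.082,0,0,0,0.001,0,0.082,0,0,0,0.001,0,0.082,0,0,0,0.001,0,0.082,0,0,0]

```text
t: 7.5
tcp_pos: [419.6, -83.9, 213.1]
tool_rot: [2.736, 1.543, 0.002]
force: [-0.3, -0.0, 0.0]
gripper_width: 70.0
grip_force: 0.0
```

Call:
step_arm:
  targets: [0,0,0,0,0,0,0,0,0,0,0,0,0,0,0,0,0,0,0,0,0,0,0,0,0,0,0,0,0,0,0,0,0,0,0,0,0,0,0,0,0,0]
  jaw: 0

```text
t: 8.08
tcp_pos: [419.2, -84.0, 212.5]
tool_rot: [2.736, 1.543, 0.001]
force: [-0.2, -0.5, 2.1]
gripper_width: 42.7
grip_force: 30.0
```

Call:
step_arm:
  targets: [0,0,-0.005,0,0,0,0,0,-0.015,0,0,0,0,0,-0.03,0,0,0,0,0,-0.055,0,0,0,0,0,-0.085,0,0,0,0,0,-0.11,0,0,0,0,0,-0.12,0,0,0,0,0,-0.12,0,0,0,0,0,-0.12,0,0,0,0,0,-0.12,0,0,0]

```text
t: 8.92
tcp_pos: [418.3, -83.8, 330.8]
tool_rot: [-2.735, -1.543, 0.003]
force: [-0.3, 0.7, -1.6]
gripper_width: 42.4
grip_force: 30.0
```

```bash
python3 - <<'E'
from h import *
s=r.get_state();print(s['tcp_pos'],s['gripper_width'],s['grip_force'],s['force'],s['qpos'])
im,p=shot('wrist','w4.png');shot('scene','s4.png')
for s,c,m in blobs(im,(3,90,25),(16,255,255),400): print(s,c)
E
```

```text
[418.3454 -83.8277 330.8139] 42.40106414146588 29.999887649319135 [-0.2555  0.7017 -1.5584] [-0.2412 -0.1232  0.3544  2.0788  0.0463  1.1814 -0.4508]
[ 233  212  102   55 4356] [283.267 243.258]
[ 223  297  140   33 3116] [278.361  312.8068]
```

View pics/w4.png

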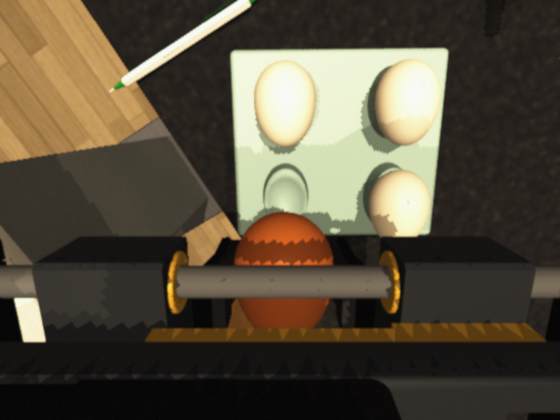

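The egg is held at (284,250) with its blunt end up-image, about 2 mm ahead of the grasp point, and the tray place is empty. Next is the pre-pose, 60 mm out along the lamp axis.

```bash
python3 - <<'E'
from h import *
rim=np.array([457.7,260.7,118]);Q=rot(80.,30);u=-Q.as_matrix()[:,0]
print(u,rim+60*u,rim+60*u-Q.apply([0,0,164]));print(move(rim+60*u,Q))
E
```

```text
[-0.1504 -0.8529  0.5   ] [448.677  209.5279 148.    ] [462.9161 290.2821 290.0282]
(array([ 0.343 , -0.1553,  0.0408]), array([-0.0997, -0.5164, -0.3602]))
```

Call:
step_arm:
  targets: [0.02,-0.01,0,-0.01,-0.05,-0.03,0.05,-0.022,0.005,-0.02,-0.1,-0.07,0.08,-0.036,0.01,-0.03,-0.15,-0.1,0.11,-0.05,0.013,-0.04,-0.2,-0.14,0.14,-0.063,0.017,-0.05,-0.25,-0.17,0.17,-0.077,0.02,-0.06,-0.3,-0.21,0.2,-0.09,0.024,-0.07,-0.35,-0.24,0.23,-0.104,0.027,-0.08,-0.4,-0.28,0.26,-0.117,0.031,-0.09,-0.45,-0.31,0.29,-0.131,0.035,-0.1,-0.5,-0.34,0.32,-0.145,0.038,-0.1,-0.516,-0.36,0.335,-0.152,0.04,-0.1,-0.516,-0.36,0.343,-0.155,0.041,-0.1,-0.516,-0.36,0.343,-0.155,0.041,-0.1,-0.516,-0.36,0.343,-0.155,0.041,-0.1,-0.516,-0.36,0.343,-0.155,0.041,-0.1,-0.516,-0.36]

```text
t: 10.35
tcp_pos: [464.3, 287.7, 291.1]
tool_rot: [2.108, 1.762, -0.562]
force: [0.2, 0.4, -0.8]
gripper_width: 42.9
grip_force: 30.0
```

```bash
python3 - <<'E'
from h import *
s=r.get_state();print(s['tcp_pos'],s['gripper_width'],s['grip_force'],s['force'],s['qpos'])
print(R.from_rotvec(s['tool_rot']).as_matrix())
w,p=shot('wrist');a,_=shot('scene');t,_=shot('top')
c=lambda im,x,y:cv2.resize(im[y:y+105,x:x+140],(400,300),interpolation=cv2.INTER_CUBIC)
big=np.vstack([np.hstack([c(a,120,140),c(t,135,200)]),np.hstack([cv2.resize(w,(400,300)),np.zeros((300,400,3),np.uint8)])])
cv2.imwrite('pics/m5.png',big[:,:,::-1]);np.savez('m5.npz',w=w,a=a,t=t,p0=p[0],p1=p[1])
E
```

```text
[464.3319 287.7438 291.1312] 42.89269256662172 29.99977704748744 [ 0.2107  0.4116 -0.8498] [-0.6683  0.3434 -0.0531  1.7088  0.3377  1.5176 -0.9923]
[[ 0.1544  0.9843 -0.0851]
 [ 0.8518 -0.1763 -0.4933]
 [-0.5006  0.0037 -0.8657]]
```

View pics/m5.png

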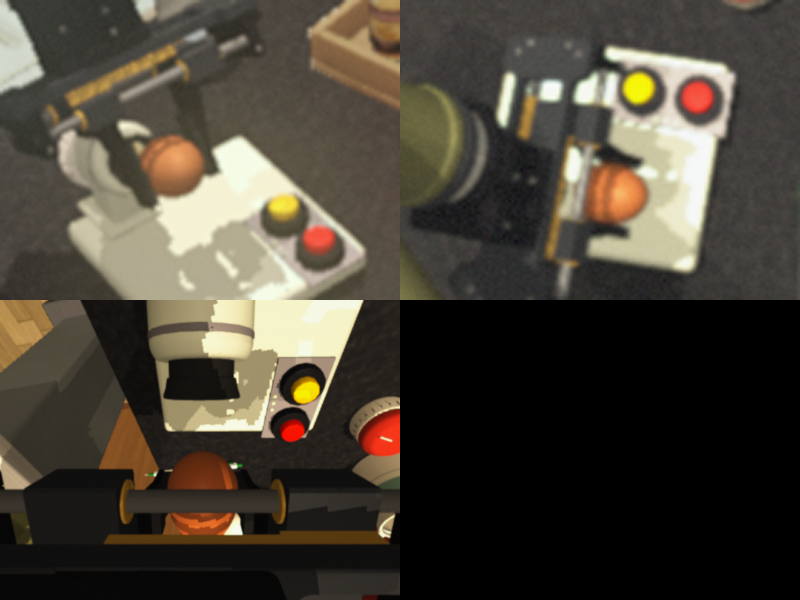

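The wrist panel shows the cup collar centred at about column 283 and the egg at 284, so they are laterally aligned. I'll check the collar's depth and distance numerically, then work out the approach.

```bash
python3 - <<'E'
from h import *
d=np.load('m5.npz');g=cv2.cvtColor(d['w'],cv2.COLOR_RGB2GRAY)
for v in range(78,150,4):
    row=g[v]<60;l=283
    if not row[l]: print(v,'light');continue
    a=l
    while row[a]:a-=1
    b=l
    while row[b]:b+=1
    print(v,a,b,b-a,(a+b)/2,end=' | ')
rim=np.array([457.7,260.7,118])
T=R.from_rotvec(d['p1'])
print('\nrim in tool',T.inv().apply(rim-d['p0']))
m=r.camera_model('wrist');M=np.linalg.inv(m['mount'])
for off in(-22.5,0,22.5):
    q=T.inv().apply(rim-d['p0'])+[0,0,off];c=M[:3,:3]@q+M[:3,3]
    print('pred px',m['cx']+m['fx']*c[0]/-c[2],m['cy']-m['fy']*c[1]/-c[2],45*m['fx']/-c[2])
Q=rot(80.,30);u=-Q.as_matrix()[:,0]
for k in(13,30):print(k,move(rim+k*u,Q))
E
```

```text
78 light
82 252 305 53 278.5 | 86 235 328 93 281.5 | 90 235 327 92 281.0 | 94 236 327 91 281.5 | 98 236 327 91 281.5 | 102 236 327 91 281.5 | 106 236 327 91 281.5 | 110 233 330 97 281.5 | 114 232 330 98 281.0 | 118 232 332 100 282.0 | 122 231 332 101 281.5 | 126 230 333 103 281.5 | 130 229 335 106 282.0 | 134 228 335 107 281.5 | 138 234 321 87 277.5 | 142 light
146 light

rim in tool [ 62.6027  -2.4044 163.783 ]
pred px 278.43743416436956 131.6496202264182 132.43971461666712
pred px 279.2143364377606 129.39846703349536 111.79465449438301
pred px 279.78169214885435 127.75449627385652 96.7179927733055
13 (array([ 0.0494, -0.0019,  0.0011]), array([ 0.0025, -0.0008, -0.0042]))
30 (array([ 0.0324, -0.0018,  0.0011]), array([ 0.0025, -0.0008, -0.0042]))
```

Call:
step_arm:
  targets: [0.01,-0.001,0.001,0,0,0,0.02,-0.001,0.002,0,0,0,0.028,-0.001,0.002,0,0,0,0.034,-0.001,0.002,0,0,0,0.038,-0.001,0.002,0,0,0,0.038,-0.001,0.002,0,0,0,0.038,-0.001,0.002,0,0,0,0.038,-0.001,0.002,0,0,0]

```text
t: 11.17
tcp_pos: [468.6, 321.2, 270.6]
tool_rot: [2.107, 1.765, -0.56]
force: [-0.0, 0.1, -0.8]
gripper_width: 42.3
grip_force: 30.0
```

```bash
cat > chk.py <<'E'
from h import *
rim=np.array([457.7,260.7,118]);F=[];P=[]
for i in range(6):
    w=r.camera('wrist');s=r.get_state();T=R.from_rotvec(s['tool_rot']);F.append(T.inv().apply(s['force']));P.append(T.inv().apply(rim-s['tcp_pos']))
print('force tool',np.mean(F,0),np.std(F,0),'rim in tool',np.mean(P,0),np.std(P,0),s['t'],s['grip_force'],T.as_matrix()[:,0])
import sys;cv2.imwrite('pics/'+sys.argv[1],w[:,:,::-1])
E
python3 chk.py w6.png
```

```text
force tool [0.3186 0.1593 0.7953] [0.2825 0.4205 0.6254] rim in tool [ 22.9988  -0.8222 163.0617] [0.0369 0.0242 0.0322] 11.4667 29.999976501858328 [ 0.1526  0.8531 -0.4989]
```

View pics/w6.png

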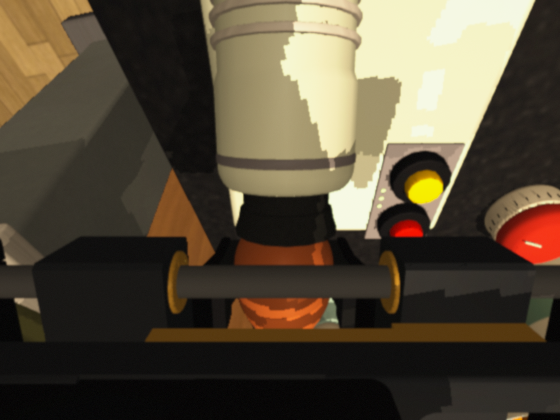

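The cup collar at about (286,220) sits right above the egg at (284,245). The tip should be about 5 mm inside the rim with no contact yet, so I'll advance in small steps.

Call:
step_arm:
  targets: [0.002,0.001,0,0,0,0,0.004,0.001,0,0,0,0,0.006,0.001,0,0,0,0,0.006,0.001,0,0,0,0,0.006,0.001,0,0,0,0]

```text
t: 11.88
tcp_pos: [470.6, 326.2, 267.7]
tool_rot: [2.106, 1.765, -0.56]
force: [1.6, -0.8, 0.9]
gripper_width: 43.0
grip_force: 30.0
```

```bash
python3 chk.py w7.png
```

```text
force tool [-1.1635  1.0143 -0.0188] [0.318  0.4249 0.3682] rim in tool [ 16.9784  -1.9145 162.9913] [0.0375 0.0191 0.014 ] 12.1833 30.00004801870091 [ 0.1525  0.8529 -0.4992]
```

Call:
step_arm:
  targets: [0.001,0.0005,0,0,0,0,0.002,0.0005,-0.0005,0,0,0,0.002,0.0005,-0.0005,0,0,0,0.002,0.0005,-0.0005,0,0,0,0.002,0.0005,-0.0005,0,0,0]

```text
t: 12.6
tcp_pos: [471.1, 328.0, 266.8]
tool_rot: [2.106, 1.766, -0.561]
force: [-2.4, -2.6, 0.8]
gripper_width: 42.7
grip_force: 30.0
```

```bash
python3 chk.py w8.png
```

```text
force tool [-2.0926 -0.7148  1.6758] [0.3574 0.312  0.1642] rim in tool [ 14.8901  -2.0023 163.1842] [0.0211 0.0089 0.0171] 12.9 29.999606711498927 [ 0.1521  0.8528 -0.4995]
```

```bash
python3 - <<'E'
from h import *
t,_=shot('top');a,_=shot('scene');w=cv2.imread('pics/w8.png')[:,:,::-1]
c=lambda im,x,y:cv2.resize(im[y:y+105,x:x+140],(400,300),interpolation=cv2.INTER_CUBIC)
big=np.vstack([np.hstack([c(a,110,130),c(t,120,200)]),np.hstack([cv2.resize(w[150:360,140:420],(400,300)),cv2.resize(t,(400,300))])])
cv2.imwrite('pics/m9.png',big[:,:,::-1])
E
```

```text
(no output)
```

View pics/m9.png

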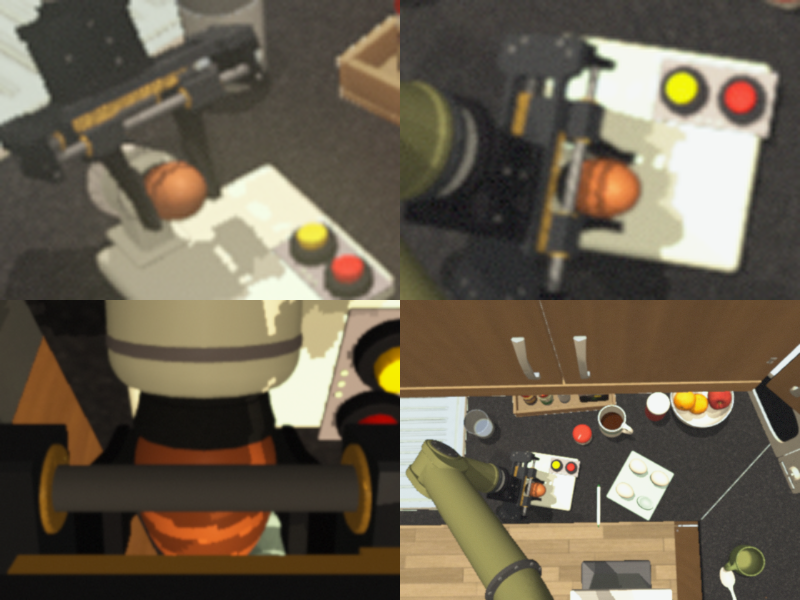

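The egg sits squarely in the cup, with the collar at (203,425) of the composite centred on the egg. The push is about 2.4 N, so the cup has given roughly 4 mm, and everything else is undisturbed. I'm handing in.

```bash
python3 -c "
from cell import r
print(r.finish_job())"
```

```text
the job is handed in; nothing more can be done
None
```

I pressed the red key and then the yellow key, and handed the job in with the brown egg held blunt end first in the lamp's cup, pushed in about 2–5 mm (estimated from force and geometry). The camera views showed nothing else disturbed; no verdict came back.

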